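Close the bench caliper on the spacer sleeve

ROBOT

A 6-joint arm with a two-finger parallel gripper is mounted at the origin on the work surface. World frame = base frame: x ahead of the robot, y to its left, z up, the work surface at z = 0. Lengths are in mm, angles in rad, forces in N, time in s.
With the tool pointing down it reaches from about 350 to 775 mm from the base axis. Payload 7.3 kg.
Tool frame: the origin (TCP) lies at the very end of the fingers, on their centre line; the grasp point (between the pads) lies manip.hold_point_z behind it (manip.hold_point_z is the distance from the TCP to the grasp point, in mm); z points along the fingers, y is the direction in which the jaws open and shut (so a half turn about z gives the same grasp; the last joint's range is limited). The gripper opens to 92 mm and grips with 3 to 60 N. Pads are 19 mm wide; open, the fingers measure 130 mm over their backs; the gripper's body (75 mm by 190 mm) begins 47 mm behind the grasp point.
Start: joints at [1.13, 0.342, 1.524, -0, 1.275, -0.146], TCP at [152.523, 502.376, 226.741] pointing down, gripper open.
Joint ranges: [-2.53, 2.53], [-0.77, 2.02], [0.04, 2.7], [-1, 4.14], [0.28, 2.66], [-3.11, 3.11]. Speed limits (rad/s): [2.57, 2.57, 3.14, 3.14, 3.14, 3.14].

INTERFACE

Orientations are given as a unit quaternion [x, y, z, w].
In Python, from cell import manip, imaging gives the robot as it stands. The module is installed in compiled form; this text tells all that it offers.
- The arm moves only by the tool carry_out, never from a script. Its argument "deltas" is one flat list of numbers, 5 for each row, row after row: the opening, from 0 (shut) to 1 (fully open), then the shift along the tool's x, y, z in cm, then the turn about the tool's z in rad. In form: [grip, tx, ty, tz, roll, grip, tx, ty, tz, roll, ...]. A call has 1 to 20 rows; each row shifts and turns the commanded pose from where the row before left it, along the tool's axes as they then stand; what a row does not reach is not made up. A row lasts 1/10 s, in which the tool goes at most 50 mm and 8.59 degrees, less where a joint would pass 70% of its speed; a pose out of reach is approached as far as the arm can. A call is refused whole if a number of a shift passes 5 or a number of a turn 0.15, either way. A call with a gripper value outside its range is refused whole. The fingers move at their own pace and stop on an object; "grip_force" is the grip in N (left out, the last holds). Time passes only in rows, so rows that do not move let the fingers close. It gives the time, the measured TCP pose, the force and the opening at its end, in the units of the state.
- manip.observe(): the state, without advancing time (a new reading comes with each control period).
- imaging.grab_frame(name): name is "side" or "top" or "wrist"; returns the picture (480x640x3 uint8, red, green, blue); there is no depth.
- imaging.camera_model(name): a dict with "intrinsics" (3x3 intrinsics, pixels), "T" (4x4, takes a point from camera to world coordinates); the wrist camera has in their place "T_tool_cam" (4x4, takes a point from camera to tool coordinates, whose origin is the TCP and whose axes are the flange's). Camera axes: x right, y down, z forward; pixel columns grow to the right and rows downward; lengths in mm; the calibration is good to about 2 mm. A picture is of the moment at which its call begins: read the wrist's pose just before it. camera_model takes no time and is no camera call.
- manip.close_job(): hands the job in, once; it reports no verdict.
The state is a dict: "clock": time; "q": joint angles; "qvel": joint speeds; "tau": joint torques, N m; "ee_pos": TCP position; "tool_rot": TCP orientation; "ft_force": force on the tool from outside, world axes, zero at the start; "ft_torque": the same for the moment, N m; "opening": finger opening in mm.
Only numpy, scipy, OpenCV 4.12 (cv2) and the standard library are available. Lean on these libraries where they do the work, as an engineer would, in place of code of your own. Each camera call takes 0.05 s, during which the arm holds its last target.

TASK

Stand the hollow spacer sleeve upright on the caliper's base plate between its two jaws, then slide the moving jaw towards the fixed jaw until the sleeve is touched on both sides. Close it gently, so that the jaw does not lean out of square, let go, and leave the solid rod and the square block standing where they are.

Things in the scene. Friction and masses are not known exactly. Their poses are not given: they have to be found in the camera images.
- caliper: Fixed bench caliper. Origin: underside centre of its dark grey base plate 150 x 270 x 10 mm (x, y, z); z up, y along the beam. Steel beam 16 mm wide at x = 50 mm, y = -100 to 130, top at z = 30. Fixed jaw: y = -80 to -60 mm (measuring face at y = -60), from the beam to x = -35, top at z = 34 (36 at the beam). The moving jaw faces it from larger y. A part stands on the plate, at z = 10.
- slider (a joint): Jaw opening in m: 0 shut, 0.12 fully open; starts at 0.08 to 0.11. Moving jaw's face at caliper y = -0.06 + this. Slides with about 1.5 N friction, stays where left. The carriage is 36 mm wide about the beam, from the jaw's face to 50 mm behind it, top at z = 34 mm; the moving jaw is an 18 mm thick arm on it reaching to caliper x = -35 mm, z = 14 to 34 mm.
- thumb_grip (a point): Point in the upright steel thumb grip on the moving carriage: a post 20 mm (caliper x) by 24 mm (caliper y), from caliper z = 34 to 73 mm. The point is on its axis at z = 55 mm, over the beam (caliper x = 50 mm), 30 mm behind the moving jaw's face. Its axes are the caliper's.
- jaw (a joint): Lean of the moving jaw out of square, in rad (either sign), about a vertical axis where it meets the carriage over the beam; 0 = square. A stiff spring (14 N m/rad) holds it: pressing a part 55 mm from the beam with 25 N leans it about 0.1 rad; it returns when let go.
- sleeve: Aluminium spacer sleeve: a hollow tube standing upright, open at both ends, outside diameter 40 mm, bore 28 mm, height 70 mm, about 120 g. Origin: centre of its lower end; z along the tube.
- rod: Solid aluminium rod standing upright, diameter 32 mm, height 70 mm. Origin: centre of its lower end. To be left alone.
- block: Solid square aluminium block standing upright, 36 x 36 x 70 mm. Origin: centre of its lower end. To be left alone. Sleeve, rod and block stand in any order on a fixed white mat 4 mm thick, their centres at least 85 mm apart.

How it is judged:
By the outcome, as a careful person would: the job done as asked, in the order asked, and still so for the second after the job is handed in, with the robot touching nothing.
It also fails if it takes over 48 s, if anything falls off the work surface, if the arm or the gripper's body presses on something with over 40 N, if the wrist force passes 120 N, or if a joint passes its speed limit or range.

## Working session

There is one attempt and no reset: what is moved stays moved. The work goes in short steps, Python scripts to look and compute and a tool call to move; the robot and the scene stay as the last step left them, time stands still between calls to the robot, and variables do not carry over. Pictures are saved under pics/ and viewed, and the job is handed in when it is done.

Besides the shell and the picture viewer there is one more tool, called after "Emit:" by a JSON object that holds its "method" and its "body", one argument or row to a line. carry_out: Moves the arm, as the interface text tells. Its arguments: {"type":"object","properties":{"deltas":{"type":"array","items":{"type":"number"}},"grip_force":{"type":"number"}},"required":["deltas"]}

```bash
mkdir -p pics; python3 - <<'E'
from cell import manip, imaging
import cv2
print(manip.observe(), manip.hold_point_z)
for n in ("top","side"):
    cv2.imwrite(f"pics/{n}0.png", imaging.grab_frame(n)[:,:,::-1]); print(imaging.camera_model(n))
print(imaging.camera_model("wrist"))
E
```

```text
{'clock': 0.0, 'q': array([ 1.13001088e+00,  3.42731822e-01,  1.52502099e+00, -2.12527477e-05,
        1.27538922e+00, -1.46016499e-01]), 'qvel': array([-0.00105638,  0.00109219, -0.00125921,  0.00021011, -0.00128849,
        0.00120974]), 'tau': array([-2.21997420e-04, -4.31237698e+01, -2.44223481e+01,  7.17388233e-02,
        5.60841768e-02, -1.70287094e-04]), 'ee_pos': array([152.33992575, 501.98603373, 226.03885382]), 'tool_rot': array([ 1.46848356e-01,  9.89158713e-01, -7.44521991e-04, -2.14317873e-04]), 'ft_force': array([ 0.04145761, -0.21533836, -0.36636895]), 'ft_torque': array([-0.0035943 ,  0.03638418, -0.03661422]), 'opening': 91.93833595806397} 18.8
{'intrinsics': array([[594.80136083,   0.        , 314.23341697],
       [  0.        , 594.80136083, 238.73380539],
       [  0.        ,   0.        ,   1.        ]]), 'T': array([[-2.57838134e-02, -9.80942735e-01,  1.92578674e-01,
         3.31818897e+02],
       [-9.99658481e-01,  2.61208287e-02, -7.89135150e-04,
         3.90034692e+01],
       [-4.25621815e-03, -1.92533252e-01, -9.81281219e-01,
         1.15455561e+03],
[... 430 characters left out ...]
],
       [ 2.14010604e-02, -8.61074160e-01, -5.08028823e-01,
         7.01961464e+02],
       [ 0.00000000e+00,  0.00000000e+00,  0.00000000e+00,
         1.00000000e+00]])}
{'intrinsics': array([[401.20733159,   0.        , 322.3635933 ],
       [  0.        , 401.20733159, 237.66405039],
       [  0.        ,   0.        ,   1.        ]]), 'T_tool_cam': array([[-8.84961771e-05, -9.53594469e-01, -3.01093975e-01,
         8.11336402e+01],
       [ 9.99999960e-01, -1.64923613e-04,  2.28413975e-04,
        -4.94199398e-01],
       [-2.67471810e-04, -3.01093943e-01,  9.53594445e-01,
        -1.56087682e+02],
       [ 0.00000000e+00,  0.00000000e+00,  0.00000000e+00,
         1.00000000e+00]])}
```

View pics/top0.png

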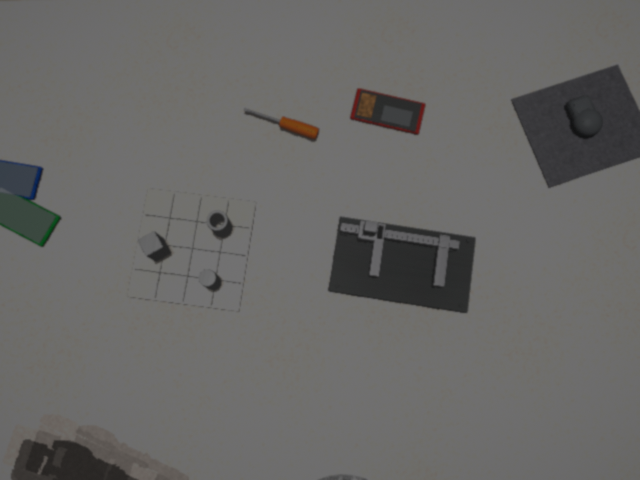

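View pics/side0.png

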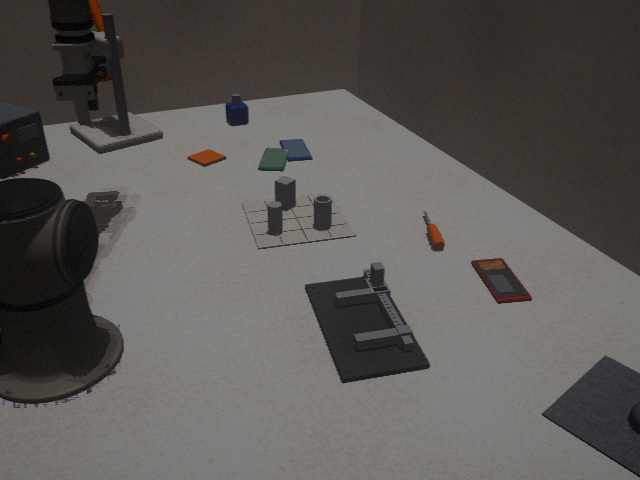

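Top view: sleeve rim at about (217,219), rod (208,276), block (151,243); the caliper is at about (403,264), with the fixed jaw on the right (442,262) and the moving jaw on the left (377,255). I'll enlarge it for measuring.

```bash
python3 - <<'E'
import cv2
a=cv2.imread("pics/top0.png")
b=cv2.convertScaleAbs(a[205:320,325:485],alpha=1.8); cv2.imwrite("pics/capl.png",cv2.resize(b,None,fx=5,fy=5,interpolation=cv2.INTER_CUBIC))
b=cv2.convertScaleAbs(a[185:315,125:265],alpha=1.3); cv2.imwrite("pics/mat.png",cv2.resize(b,None,fx=4.5,fy=4.5,interpolation=cv2.INTER_CUBIC))
a=cv2.imread("pics/side0.png")
b=cv2.convertScaleAbs(a[250:390,295:435],alpha=1.8); cv2.imwrite("pics/caps.png",cv2.resize(b,None,fx=4.2,fy=4.2,interpolation=cv2.INTER_CUBIC))
E
```

```text
(no output)
```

View pics/capl.png

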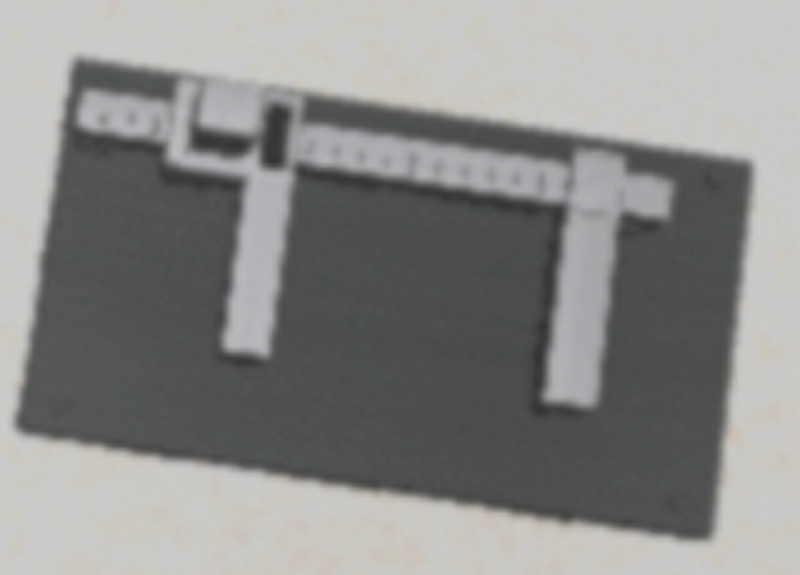

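View pics/mat.png

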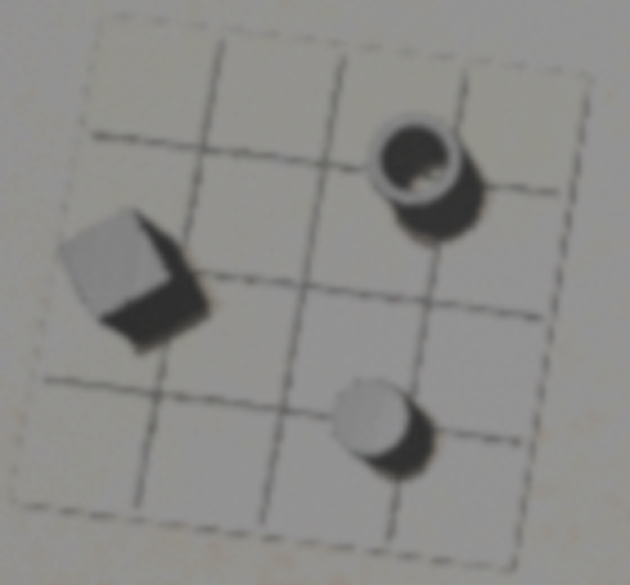

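View pics/caps.png

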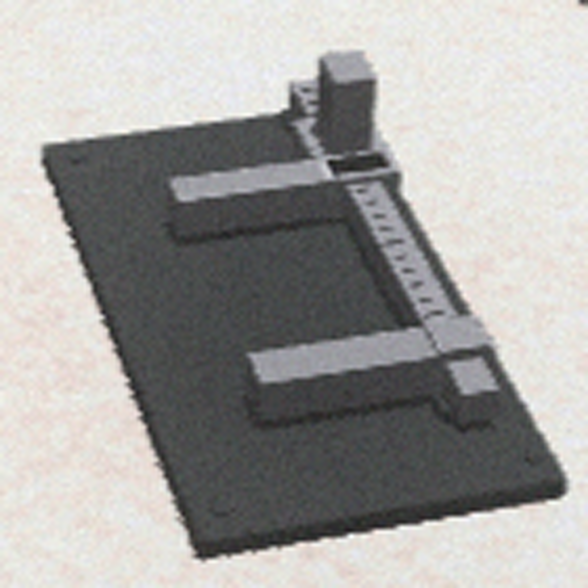

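```bash
cat > h.py <<'E'
import numpy as np, cv2
from cell import manip, imaging
from scipy.optimize import least_squares
CM={n:imaging.camera_model(n) for n in("top","side","wrist")}
def camT(n,st=None):
    if n!="wrist": return CM[n]["T"]
    from scipy.spatial.transform import Rotation as R
    T=np.eye(4);T[:3,:3]=R.from_quat(st["tool_rot"]).as_matrix();T[:3,3]=st["ee_pos"]
    return T@CM[n]["T_tool_cam"]
def proj(n,P,st=None):
    T=np.linalg.inv(camT(n,st)); p=(T[:3,:3]@np.atleast_2d(P).T).T+T[:3,3]
    uv=(CM[n]["intrinsics"]@p.T).T; return uv[:,:2]/uv[:,2:]
def back(n,uv,z,st=None):
    T=camT(n,st); d=T[:3,:3]@np.linalg.solve(CM[n]["intrinsics"],[uv[0],uv[1],1.]); o=T[:3,3]
    return o+d*(z-o[2])/d[2]
E
python3 - <<'E'
from h import *
t=lambda u,v:(u/5+325-.4,v/5+205-.4)
s=lambda u,v:(u/4.2+295-.4,v/4.2+250-.4)
obs=[("top",(75,135,10),t(75,58)),("top",(75,-135,10),t(752,160)),("top",(-75,-135,5),t(712,540)),("top",(-75,135,5),t(16,430)),
("top",(-35,-60,34),t(545,403)),("top",(-35,-80,34),t(598,407)),
("side",(-75,135,10),s(42,148)),("side",(-75,-135,10),s(197,543)),("side",(75,-135,10),s(566,482)),
("side",(-35,-60,34),s(250,354)),("side",(-35,-80,34),s(258,384))]
mj=[("top",(-35,0,34),t(272,357)),("top",(-35,18,34),t(222,350)),("side",(-35,0,34),s(173,203)),("side",(-35,18,34),s(168,180)),
 ("side",(40,42,73),s(323,55)),("side",(40,18,73),s(330,82)),("side",(60,18,73),s(376,77))]
def c2w(p,P):
    c,s_=np.cos(p[2]),np.sin(p[2]); return np.array([p[0]+c*P[0]-s_*P[1],p[1]+s_*P[0]+c*P[1],P[2]])
def f(p,full=False):
    r=[]
    for n,P,uv in obs: r.append(proj(n,c2w(p,P))[0]-uv)
    for n,P,uv in mj: r.append(proj(n,c2w(p,(P[0],P[1]-60+p[3],P[2])))[0]-uv)
    return np.array(r) if full else np.ravel(r)
for sel in (0,):
    o=least_squares(f,[500,-100,-.1,90],loss="soft_l1"); print(o.x); print(np.round(f(o.x,True),1).tolist())
m=lambda u,v:(u/4.5+125-.4,v/4.5+185-.4)
print("sleeve",back("top",m(416,159),74)); print("rod",back("top",m(370,417),74)); print("block",back("top",m(116,263),74))
for n in("sleeve",): 
    S=back("top",m(416,159),74); print(proj("side",S),proj("side",S-[0,0,70]))
E
```

```text
[ 5.01589542e+02 -1.31606307e+02 -1.83711559e-01  1.05118261e+02]
[[-0.3, 0.2], [0.6, 0.8], [-0.4, 1.0], [-0.2, 1.0], [-0.4, 0.1], [-0.5, 0.9], [0.3, -0.6], [1.0, 0.1], [1.3, -0.5], [-0.3, 0.1], [1.2, 0.4], [-1.0, 0.6], [-0.4, 0.5], [1.5, 0.1], [0.1, -0.1], [-0.9, 0.0], [1.5, 0.5], [0.8, 0.3]]
sleeve [584.40751695 218.33108821  74.        ]
rod [477.2952005  236.42776223  74.        ]
block [543.82546683 341.5200137   74.        ]
[[323.31478359 199.02887228]] [[322.90340841 226.51439107]]
```

```bash
cat >> h.py <<'E'
from scipy.spatial.transform import Rotation as R
YAW=-0.1837; C0=np.array([501.6,-131.6])
def cal(w): c,s=np.cos(YAW),np.sin(YAW); d=np.asarray(w[:2])-C0; return np.array([c*d[0]+s*d[1],-s*d[0]+c*d[1]])
def wor(q): c,s=np.cos(YAW),np.sin(YAW); return C0+[c*q[0]-s*q[1],s*q[0]+c*q[1]]
def delta(target):  # tool-axes shift in cm, and roll to caliper alignment
    st=manip.observe(); r=R.from_quat(st["tool_rot"]).as_matrix()
    ang=np.arctan2(r[1,1],r[0,1]); 
    print("t",st["clock"],"ee",st["ee_pos"].round(1),"cal",cal(st["ee_pos"]).round(1),"F",st["ft_force"].round(1),"open",round(st["opening"],1))
    print("shift cm",((np.array(target)-st["ee_pos"])@r/10).round(2),"roll",round(-(np.pi/2+YAW-ang),3))
E
python3 - <<'E'
from h import *
delta([584.4,218.3,180])
E
```

```text
t 0.1 ee [152.4 502.  226.1] cal [-459.1  559.2] F [ 0.4 -0.9 -0.8] open 91.4
shift cm [-49.58 -14.59   4.62] roll -0.111
```

Emit:
{"method": "carry_out", "body": {
  "deltas": [1,-2.48,-0.73,0.23,0,1,-2.48,-0.73,0.23,0,1,-2.48,-0.73,0.23,0,1,-2.48,-0.73,0.23,0,1,-2.48,-0.73,0.23,0,1,-2.48,-0.73,0.23,0,1,-2.48,-0.73,0.23,0,1,-2.48,-0.73,0.23,0,1,-2.48,-0.73,0.23,0,1,-2.48,-0.73,0.23,0,1,-2.48,-0.73,0.23,0,1,-2.48,-0.73,0.23,0,1,-2.48,-0.73,0.23,0,1,-2.48,-0.73,0.23,0,1,-2.48,-0.73,0.23,0,1,-2.48,-0.73,0.23,0,1,-2.48,-0.73,0.23,0,1,-2.48,-0.73,0.23,0,1,-2.48,-0.73,0.23,0,1,-2.48,-0.73,0.23,0]
}}

```text
clock: 2.1
ee_pos: [585.3, 217.8, 180.1]
tool_rot: [0.147, 0.989, -0.0, -0.001]
ft_force: [0.6, 0.2, 0.1]
opening: 91.6
```

Emit:
{"method": "carry_out", "body": {
  "deltas": [1,0,0,0,-0.11,1,0,0,0,0,1,0,0,0,0,1,0,0,0,0]
}}

```text
clock: 2.5
ee_pos: [584.3, 219.0, 180.7]
tool_rot: [0.093, 0.996, 0.0, -0.0]
ft_force: [0.1, 0.8, -0.0]
opening: 91.7
```

```bash
python3 - <<'E'
from h import *
delta([584.4,218.3,180])
st=manip.observe(); im=imaging.grab_frame("wrist"); cv2.imwrite("pics/w1.png",im[:,:,::-1])
print(proj("wrist",[[584.4,218.3,74],[584.4,218.3,4]],st))
E
```

```text
t 2.5 ee [584.3 219.  180.7] cal [ 17.2 359.8] F [ 0.1  0.8 -0. ] open 91.7
shift cm [-0.03 -0.06  0.07] roll -0.002
[[322.16632935 235.54024024]
 [322.18332885 211.24036875]]
```

View pics/w1.png

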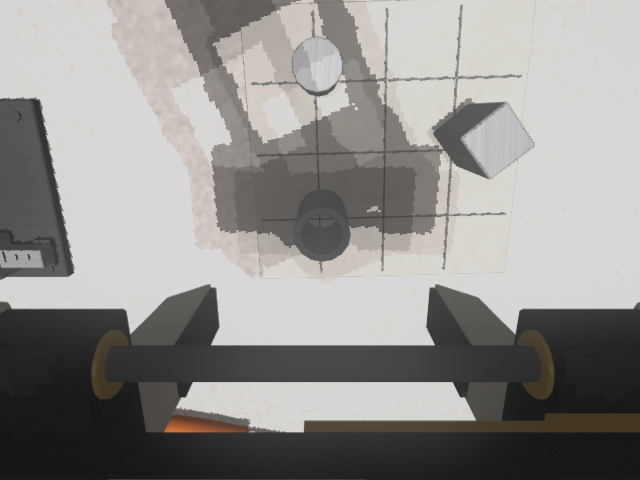

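The wrist view shows the sleeve rim centred at about (322,232), 3–4 px from the prediction (about 2 mm in tool x), and the jaws straddle it symmetrically. Descending to grasp.

Emit:
{"method": "carry_out", "body": {
  "deltas": [1,0.12,-0.05,1.0,0,1,0,0,1.5,0,1,0,0,1.5,0,1,0,0,1.5,0,1,0,0,1.5,0,1,0,0,1.5,0,1,0,0,1.5,0,1,0,0,1.5,0,1,0,0,1.5,0,1,0,0,0.7,0,1,0,0,0,0]
}}

```text
clock: 3.65
ee_pos: [582.4, 218.3, 42.4]
tool_rot: [0.092, 0.996, -0.0, -0.001]
ft_force: [0.5, -0.6, -0.5]
opening: 91.8
```

Emit:
{"method": "carry_out", "body": {
  "deltas": [0,0,0,0,0,0,0,0,0,0,0,0,0,0,0,0,0,0,0,0,0,0,0,0,0,0,0,0,0,0,0,0,0,0,0,0,0,0,0,0],
  "grip_force": 15
}}

```text
clock: 4.45
ee_pos: [583.5, 218.4, 43.8]
tool_rot: [0.092, 0.996, 0.0, 0.0]
ft_force: [-0.2, -0.3, 0.4]
opening: 39.5
```

Emit:
{"method": "carry_out", "body": {
  "deltas": [0,0,0,-0.5,0,0,0,0,-1.0,0,0,0,0,-1.5,0,0,0,0,-1.5,0,0,0,0,-1.5,0,0,0,0,-1.5,0,0,0,0,-1.5,0,0,0,0,-1.0,0,0,0,0,0,0]
}}

```text
clock: 5.35
ee_pos: [584.3, 218.5, 145.8]
tool_rot: [0.092, 0.996, 0.001, 0.002]
ft_force: [-0.4, -0.5, -1.1]
opening: 39.9
```

```bash
python3 - <<'E'
from h import *
delta([*wor([0,-33]),144])
E
```

```text
t 5.35 ee [584.3 218.5 145.8] cal [ 17.3 359.3] F [-0.4 -0.5 -1.1] open 39.9
shift cm [  1.69 -39.24   0.11] roll -0.001
```

Emit:
{"method": "carry_out", "body": {
  "deltas": [0,0.1,-1.0,0,0,0,0.1,-2.0,0,0,0,0.1,-2.3,0,0,0,0.1,-2.3,0,0,0,0.1,-2.3,0,0,0,0.1,-2.3,0,0,0,0.1,-2.3,0,0,0,0.1,-2.3,0,0,0,0.1,-2.3,0,0,0,0.1,-2.3,0,0,0,0.1,-2.3,0,0,0,0.1,-2.3,0,0,0,0.1,-2.3,0,0,0,0.1,-2.3,0,0,0,0.1,-2.3,0,0,0,0.1,-2.3,0,0,0,0.1,-2.0,0,0,0,0,-1.5,0,0,0,0,-0.5,0,0,0,0,0,0,0]
}}

```text
clock: 7.35
ee_pos: [494.3, -164.3, 143.4]
tool_rot: [0.093, 0.996, 0.0, -0.0]
ft_force: [0.6, 0.2, -1.5]
opening: 39.8
```

Emit:
{"method": "carry_out", "body": {
  "deltas": [0,0,0,0,0,0,0,0,0,0,0,0,0,0,0]
}}

```text
clock: 7.65
ee_pos: [494.8, -163.2, 143.7]
tool_rot: [0.092, 0.996, 0.0, 0.0]
ft_force: [0.6, 0.1, -2.4]
opening: 39.5
```

```bash
python3 - <<'E'
from h import *
delta([*wor([0,-33]),144])
st=manip.observe(); im=imaging.grab_frame("wrist"); cv2.imwrite("pics/w2.png",im[:,:,::-1])
for q in ((-35,-60,34),(-35,-80,34),(-35,45,34),(-35,63,34),(-75,-135,10)): print(q,proj("wrist",[*wor(q[:2]),q[2]],st).round(1))
E
```

```text
t 7.65 ee [ 494.8 -163.2  143.7] cal [ -0.9 -32.3] F [ 0.6  0.1 -2.4] open 39.5
shift cm [-0.09 -0.07 -0.03] roll -0.0
(-35, -60, 34) [[281.6 185. ]]
(-35, -80, 34) [[251.6 185. ]]
(-35, 45, 34) [[439.  184.9]]
(-35, 63, 34) [[465.9 184.9]]
(-75, -135, 10) [[175.  121.7]]
```

View pics/w2.png

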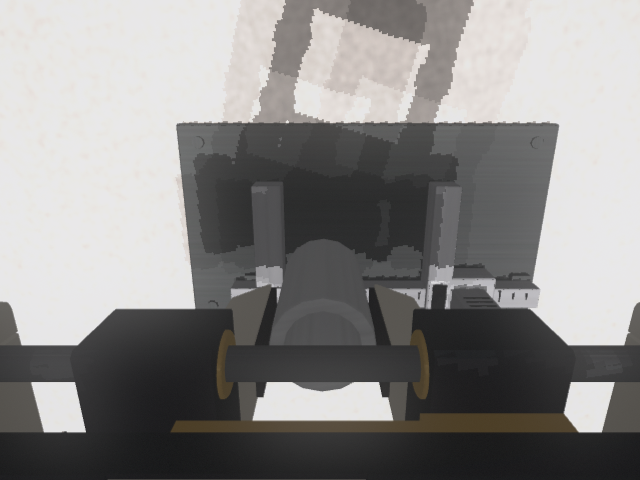

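Fixed-jaw tip corner is seen at (282,182) against a predicted (281.6,185). Moving-jaw corner is at about (434,181), an opening of about 102 mm. The sleeve hangs straight between the jaws, so I'm lowering it.

Emit:
{"method": "carry_out", "body": {
  "deltas": [0,0,0,0.7,0,0,0,0,1.2,0,0,0,0,1.2,0,0,0,0,1.2,0,0,0,0,1.2,0,0,0,0,1.2,0,0,0,0,1.0,0,0,0,0,0.7,0,0,0,0,0.4,0,0,0,0,0.3,0,0,0,0,0,0,0,0,0,0,0,0,0,0,0,0]
}}

```text
clock: 9.0
ee_pos: [494.9, -164.0, 53.1]
tool_rot: [0.092, 0.996, -0.0, 0.0]
ft_force: [-0.7, -0.7, -1.9]
opening: 40.0
```

Emit:
{"method": "carry_out", "body": {
  "deltas": [0,0,0,0.1,0,0,0,0,0.1,0,0,0,0,0,0,0,0,0,0,0]
}}

```text
clock: 9.4
ee_pos: [494.7, -163.9, 50.7]
tool_rot: [0.092, 0.996, 0.0, -0.0]
ft_force: [-0.1, 0.1, -2.4]
opening: 40.0
```

Emit:
{"method": "carry_out", "body": {
  "deltas": [0,0,0,0.05,0,0,0,0,0.05,0,0,0,0,0,0,0,0,0,0,0]
}}

```text
clock: 9.8
ee_pos: [494.8, -163.9, 49.8]
tool_rot: [0.092, 0.996, 0.0, 0.0]
ft_force: [0.0, 0.7, -1.1]
opening: 39.8
```

Emit:
{"method": "carry_out", "body": {
  "deltas": [0,0,0,0.05,0,0,0,0,0,0,0,0,0,0,0]
}}

```text
clock: 10.1
ee_pos: [494.8, -163.9, 49.7]
tool_rot: [0.092, 0.996, -0.0, 0.0]
ft_force: [-2.3, 0.7, 5.7]
opening: 39.9
```

Emit:
{"method": "carry_out", "body": {
  "deltas": [0.55,0,0,0,0,0.6,0,0,0,0,0.7,0,0,0,0,0.7,0,0,0,0,0.7,0,0,0,0,0.7,0,0,-0.5,0,0.7,0,0,-1,0,0.7,0,0,-1.5,0,0.7,0,0,-1.5,0,0.7,0,0,-1.5,0,0.7,0,0,-1,0,0.7,0,0,0,0,0.7,0,0,0,0]
}}

```text
clock: 11.4
ee_pos: [494.6, -163.8, 119.2]
tool_rot: [0.092, 0.996, 0.0, 0.0]
ft_force: [-0.2, 0.9, -0.5]
opening: 64.3
```

```bash
python3 - <<'E'
from h import *
delta([*wor([50,105-60+42+35]),120])
st=manip.observe(); im=imaging.grab_frame("wrist"); cv2.imwrite("pics/w3.png",im[:,:,::-1])
a=imaging.grab_frame("side")[:,:,::-1]; cv2.imwrite("pics/s3.png",cv2.resize(cv2.convertScaleAbs(a[230:390,275:435],alpha=1.8),None,fx=3.7,fy=3.7,interpolation=cv2.INTER_CUBIC))
E
```

```text
t 11.4 ee [ 494.6 -163.8  119.2] cal [ -1. -33.] F [-0.2  0.9 -0.5] open 64.3
shift cm [-5.08 15.5  -0.07] roll -0.001
```

View pics/w3.png

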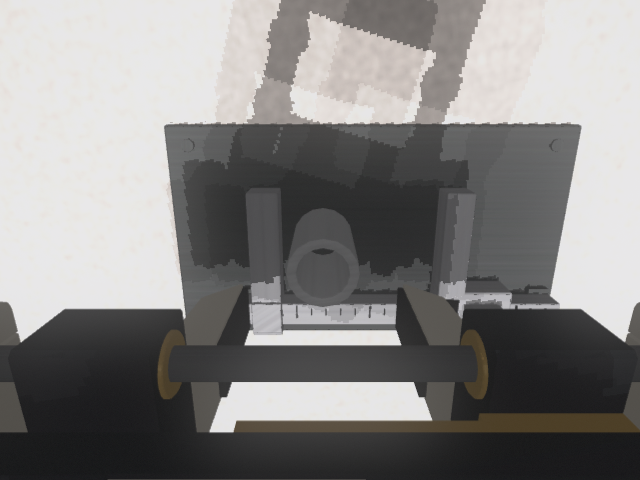

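View pics/s3.png

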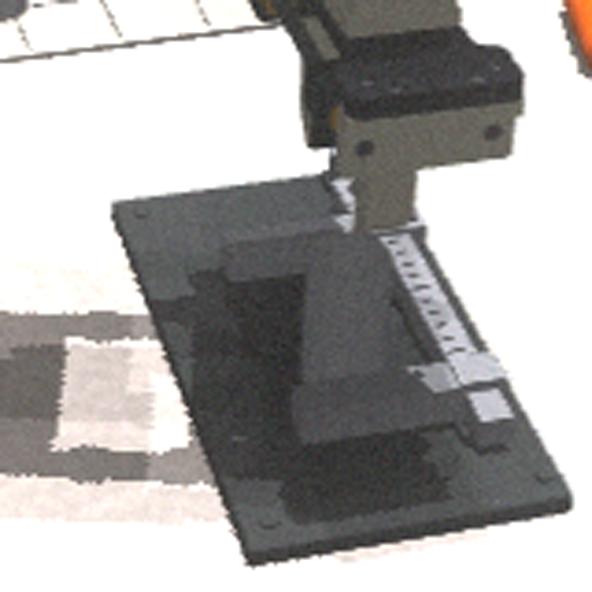

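The sleeve stands upright in the gap: rim at (322,272), fixed-jaw face at x≈283, moving-jaw face at x≈438. Next I go behind the thumb grip with the fingers shut.

Emit:
{"method": "carry_out", "body": {
  "deltas": [0.5,-0.3,1.0,0,0,0.3,-0.6,1.8,0,0,0,-0.6,1.8,0,0,0,-0.6,1.8,0,0,0,-0.6,1.8,0,0,0,-0.6,1.8,0,0,0,-0.6,1.8,0,0,0,-0.6,1.8,0,0,0,-0.6,1.5,0,0,0,0,0.6,0,0,0,0,0,0,0,0,0,0,0,0]
}}

```text
clock: 12.7
ee_pos: [573.3, -19.2, 119.0]
tool_rot: [0.092, 0.996, -0.0, -0.0]
ft_force: [0.2, -0.0, -0.4]
opening: 0.2
```

```bash
python3 - <<'E'
from h import *
delta([*wor([50,122]),46])
st=manip.observe(); im=imaging.grab_frame("wrist"); cv2.imwrite("pics/w4.png",im[:,:,::-1])
for q in ((40,87,73),(40,63,73),(60,87,73),(-35,45,34)): print(q,proj("wrist",[*wor(q[:2]),q[2]],st).round(1))
E
```

```text
t 12.7 ee [573.3 -19.2 119. ] cal [ 50.  123.6] F [ 0.2 -0.  -0.4] open 0.2
shift cm [-0.01 -0.16  7.3 ] roll -0.001
(40, 87, 73) [[254.7 251. ]]
(40, 63, 73) [[209.8 251. ]]
(60, 87, 73) [[256.6 285.4]]
(-35, 45, 34) [[185.3 104.3]]
```

View pics/w4.png

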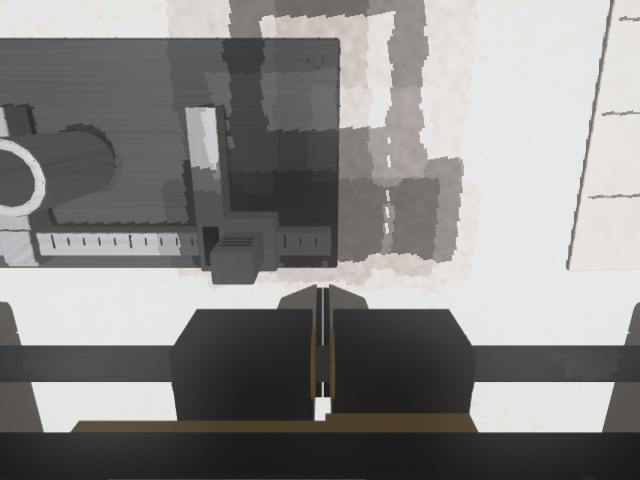

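The post top is seen at columns 211–256, row 250, which matches an opening of about 105 mm. The fingers clear its rear face by about 18 mm, so I descend.

Emit:
{"method": "carry_out", "body": {
  "deltas": [0,0,0,0.8,0,0,0,0,1.5,0,0,0,0,1.5,0,0,0,0,1.5,0,0,0,0,1.3,0,0,0,0,0.7,0,0,0,0,0,0,0,0,0,0,0]
}}

```text
clock: 13.55
ee_pos: [573.9, -19.1, 46.5]
tool_rot: [0.092, 0.996, 0.0, 0.0]
ft_force: [-0.6, 0.3, 0.8]
opening: 0.3
```

Emit:
{"method": "carry_out", "body": {
  "deltas": [0,0,-0.4,0,0,0,0,-0.4,0,0,0,0,-0.3,0,0,0,0,-0.3,0,0,0,0,-0.2,0,0,0,0,-0.2,0,0,0,0,-0.2,0,0,0,0,-0.2,0,0,0,0,-0.2,0,0]
}}

```text
clock: 14.45
ee_pos: [569.3, -42.4, 46.2]
tool_rot: [0.092, 0.996, 0.0, 0.0]
ft_force: [-0.2, 1.6, 1.0]
opening: 0.2
```

Emit:
{"method": "carry_out", "body": {
  "deltas": [0,0,-0.25,0,0,0,0,-0.25,0,0,0,0,-0.3,0,0,0,0,-0.3,0,0,0,0,-0.3,0,0,0,0,-0.3,0,0,0,0,-0.3,0,0,0,0,-0.3,0,0,0,0,-0.3,0,0,0,0,-0.3,0,0,0,0,-0.3,0,0]
}}

```text
clock: 15.55
ee_pos: [563.3, -74.2, 46.2]
tool_rot: [0.092, 0.996, 0.0, 0.0]
ft_force: [0.7, 1.4, 0.6]
opening: 0.6
```

```bash
python3 - <<'E'
from h import *
delta([*wor([50,122]),46])
st=manip.observe(); im=imaging.grab_frame("wrist"); cv2.imwrite("pics/w5.png",im[:,:,::-1])
for q in ((-35,45,34),(-35,35,34),(-35,25,34),(-35,-60,34)): print(q,proj("wrist",[*wor(q[:2]),q[2]],st).round(1))
E
```

```text
t 15.55 ee [563.3 -74.2  46.2] cal [50.2 67.7] F [0.7 1.4 0.6] open 0.6
shift cm [0.03 5.43 0.02] roll -0.001
(-35, 45, 34) [[266.3 100.4]]
(-35, 35, 34) [[241.1 100.4]]
(-35, 25, 34) [[215.9 100.4]]
(-35, -60, 34) [[  1.8 100.7]]
```

View pics/w5.png

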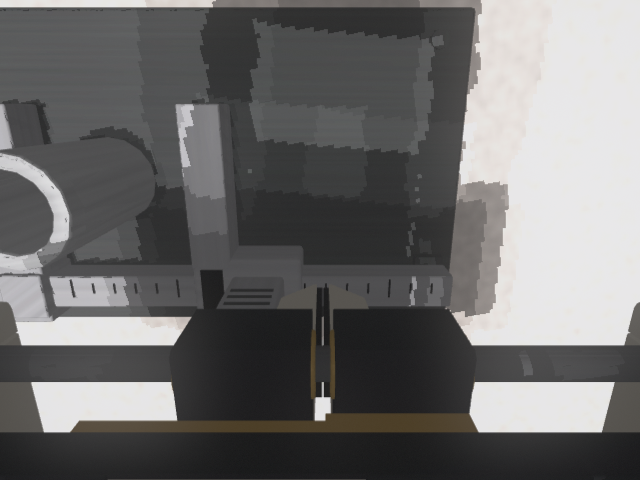

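The moving jaw follows: its corner is at column 177, an opening of about 70 mm. About 23 mm remains to the sleeve and 30 mm to closed.

Emit:
{"method": "carry_out", "body": {
  "deltas": [0,0,-0.25,0,0,0,0,-0.25,0,0,0,0,-0.25,0,0,0,0,-0.25,0,0,0,0,-0.25,0,0,0,0,-0.2,0,0,0,0,-0.2,0,0,0,0,-0.15,0,0,0,0,-0.1,0,0,0,0,-0.1,0,0,0,0,-0.1,0,0]
}}

```text
clock: 16.7
ee_pos: [559.5, -94.6, 46.2]
tool_rot: [0.092, 0.996, 0.0, 0.0]
ft_force: [0.4, 0.4, 0.1]
opening: 0.4
```

Emit:
{"method": "carry_out", "body": {
  "deltas": [0,0,-0.08,0,0,0,0,-0.08,0,0,0,0,-0.08,0,0,0,0,-0.08,0,0,0,0,-0.08,0,0,0,0,-0.06,0,0]
}}

```text
clock: 17.3
ee_pos: [558.7, -99.2, 46.2]
tool_rot: [0.092, 0.996, 0.0, 0.0]
ft_force: [0.8, 2.8, 0.3]
opening: 0.3
```

```bash
python3 - <<'E'
from h import *
delta([*wor([50,38]),46])
st=manip.observe(); im=imaging.grab_frame("wrist"); cv2.imwrite("pics/w6.png",im[:,:,::-1])
for q in ((-35,-10,34),(-35,-20,34),(-35,-60,34)): print(q,proj("wrist",[*wor(q[:2]),q[2]],st).round(1))
E
```

```text
t 17.3 ee [558.7 -99.2  46.2] cal [50.2 42.3] F [0.8 2.8 0.3] open 0.3
shift cm [ 0.02 -0.43  0.02] roll -0.001
(-35, -10, 34) [[191.7 100.6]]
(-35, -20, 34) [[166.5 100.6]]
(-35, -60, 34) [[ 65.8 100.7]]
```

View pics/w6.png

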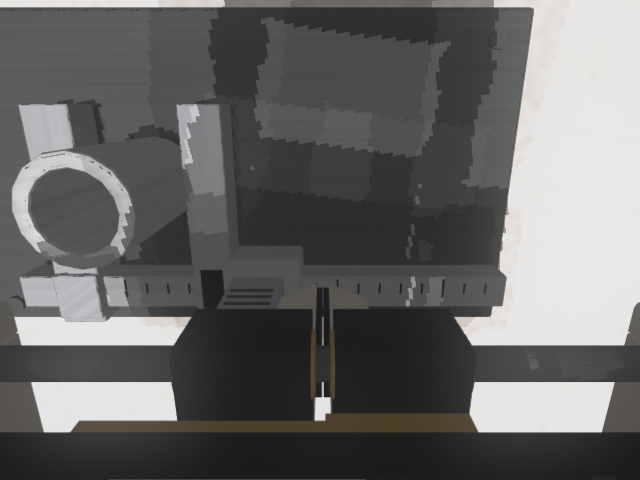

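Fixed-jaw face at column 69, moving-jaw face at 177, so the opening is about 43 mm. About 3 mm remains; going in fine steps while watching the force.

Emit:
{"method": "carry_out", "body": {
  "deltas": [0,0,-0.05,0,0,0,0,-0.05,0,0,0,0,-0.05,0,0,0,0,0,0,0]
}}

```text
clock: 17.75
ee_pos: [558.4, -100.7, 46.2]
tool_rot: [0.092, 0.996, 0.0, 0.0]
ft_force: [0.5, 1.7, 0.6]
opening: 0.6
```

Emit:
{"method": "carry_out", "body": {
  "deltas": [0,0,-0.04,0,0,0,0,-0.04,0,0,0,0,0,0,0]
}}

```text
clock: 18.05
ee_pos: [558.2, -101.5, 46.2]
tool_rot: [0.092, 0.996, 0.0, 0.0]
ft_force: [1.0, 2.8, 0.9]
opening: 0.6
```

Emit:
{"method": "carry_out", "body": {
  "deltas": [0,0,-0.04,0,0,0,0,0,0,0,0,0,0,0,0]
}}

```text
clock: 18.35
ee_pos: [558.2, -101.9, 46.2]
tool_rot: [0.092, 0.996, 0.0, 0.0]
ft_force: [-0.5, 1.5, 0.3]
opening: 0.4
```

Emit:
{"method": "carry_out", "body": {
  "deltas": [0,0,-0.04,0,0,0,0,0,0,0,0,0,0,0,0]
}}

```text
clock: 18.65
ee_pos: [558.1, -102.2, 46.2]
tool_rot: [0.092, 0.996, 0.0, 0.0]
ft_force: [0.9, 2.4, 1.3]
opening: 0.1
```

Emit:
{"method": "carry_out", "body": {
  "deltas": [0,0,-0.04,0,0,0,0,0,0,0,0,0,0,0,0]
}}

```text
clock: 18.95
ee_pos: [558.1, -102.6, 46.2]
tool_rot: [0.092, 0.996, 0.0, 0.0]
ft_force: [1.2, 1.9, -0.2]
opening: 0.7
```

Emit:
{"method": "carry_out", "body": {
  "deltas": [0,0,-0.04,0,0,0,0,0,0,0,0,0,0,0,0]
}}

```text
clock: 19.25
ee_pos: [558.0, -102.9, 46.2]
tool_rot: [0.092, 0.996, 0.0, 0.0]
ft_force: [1.3, 2.8, 1.2]
opening: 0.6
```

Emit:
{"method": "carry_out", "body": {
  "deltas": [0,0,-0.04,0,0,0,0,0,0,0,0,0,0,0,0]
}}

```text
clock: 19.55
ee_pos: [558.0, -103.2, 46.2]
tool_rot: [0.092, 0.996, 0.0, 0.0]
ft_force: [1.1, 4.8, 0.3]
opening: 0.6
```

```bash
python3 - <<'E'
from h import *
delta([*wor([50,38]),46])
im=imaging.grab_frame("wrist")[:,:,::-1]; cv2.imwrite("pics/w7.png",cv2.resize(im[80:330,0:320],None,fx=2.4,fy=2.4,interpolation=cv2.INTER_CUBIC))
print([manip.observe()["ft_force"].round(1)])
E
```

```text
t 19.55 ee [ 558.  -103.2   46.2] cal [50.2 38.2] F [1.1 4.8 0.3] open 0.6
shift cm [ 0.02 -0.02  0.02] roll -0.001
[array([1.2, 3.8, 0.5])]
```

View pics/w7.png

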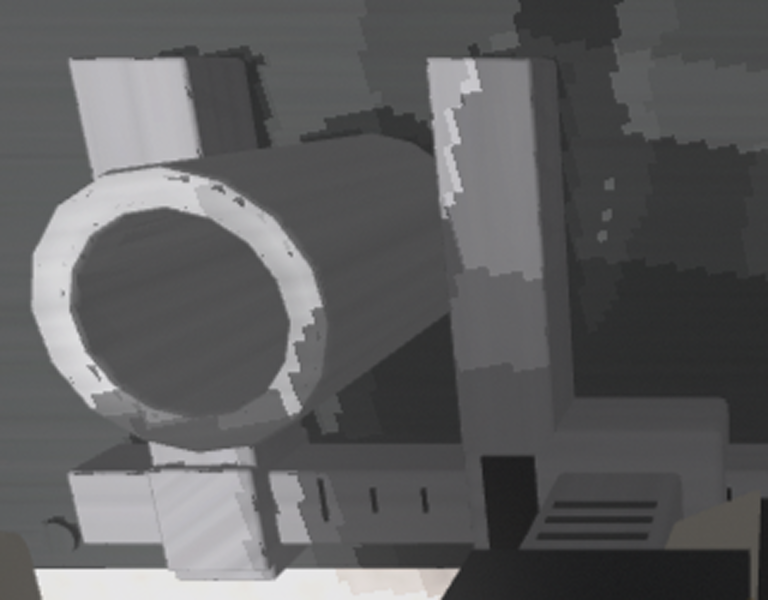

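Fixed-jaw edge at 187 and moving edge at 428 in the crop give an opening of about 39.9 mm, and the force is rising. One more small step to confirm it's seated.

Emit:
{"method": "carry_out", "body": {
  "deltas": [0,0,-0.03,0,0,0,0,0,0,0,0,0,0,0,0]
}}

```text
clock: 19.9
ee_pos: [557.9, -103.5, 46.2]
tool_rot: [0.092, 0.996, 0.0, 0.0]
ft_force: [1.4, 5.2, -0.0]
opening: 0.6
```

Emit:
{"method": "carry_out", "body": {
  "deltas": [0,0,0,0,0,0,0,0,0,0]
}}

```text
clock: 20.1
ee_pos: [557.9, -103.5, 46.2]
tool_rot: [0.092, 0.996, 0.0, 0.0]
ft_force: [1.7, 5.1, 0.2]
opening: 0.2
```

Seated: about 5 N in total, of which about 3.5 N is on the sleeve. Backing off slowly, then up and clear.

Emit:
{"method": "carry_out", "body": {
  "deltas": [0,0,0.03,0,0,0,0,0.03,0,0,0,0,0.05,0,0,0,0,0.1,0,0,0,0,0.3,0,0,0,0,0.6,0,0,0,0,0.8,0,0,0,0,0.6,0,0,0,0,0,-0.6,0,0,0,0,-1.5,0,0,0,0,-2,0,0,0,0,-2,0,0,0,0,-2,0,0,0,0,-1,0,0,0,0,0,0]
}}

```text
clock: 21.6
ee_pos: [563.3, -79.2, 138.8]
tool_rot: [0.092, 0.996, -0.0, 0.002]
ft_force: [-0.8, 1.2, 0.7]
opening: 0.6
```

Emit:
{"method": "carry_out", "body": {
  "deltas": [0,1,1,0,0,0,2,2,0,0,0,2,2,0,0,0,2,2,0,0,0,2,1,0,0,0,1,0,0,0,0,0,0,0,0,0,0,0,0,0]
}}

```text
clock: 22.4
ee_pos: [479.2, 17.6, 137.1]
tool_rot: [0.092, 0.996, -0.0, 0.0]
ft_force: [0.1, 0.6, -0.7]
opening: 0.8
```

```bash
python3 - <<'E'
from h import *
delta([*wor([50,38]),46])
st=manip.observe(); im=imaging.grab_frame("wrist")[:,:,::-1]; cv2.imwrite("pics/w8.png",im)
a=imaging.grab_frame("top")[:,:,::-1]; cv2.imwrite("pics/t8.png",cv2.convertScaleAbs(a,alpha=1.5))
a=imaging.grab_frame("side")[:,:,::-1]; cv2.imwrite("pics/s8.png",cv2.resize(cv2.convertScaleAbs(a[160:390,225:445],alpha=1.6),None,fx=2.6,fy=2.6,interpolation=cv2.INTER_CUBIC))
E
```

```text
t 22.4 ee [479.2  17.6 137.1] cal [-49.3 142.6] F [ 0.1  0.6 -0.7] open 0.8
shift cm [ -9.94 -10.44   9.11] roll -0.001
```

View pics/w8.png

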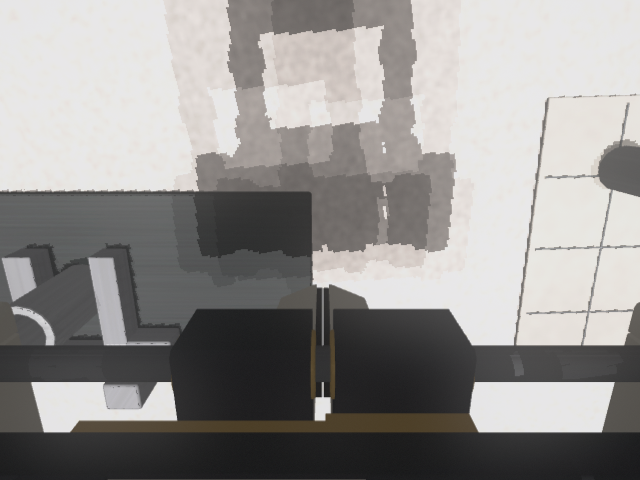

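View pics/t8.png

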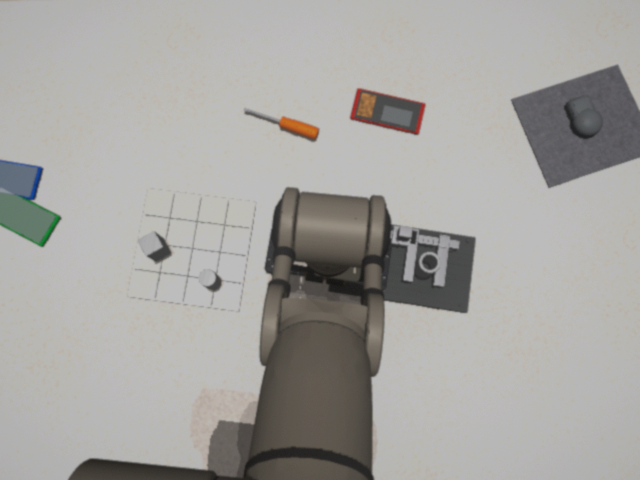

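View pics/s8.png

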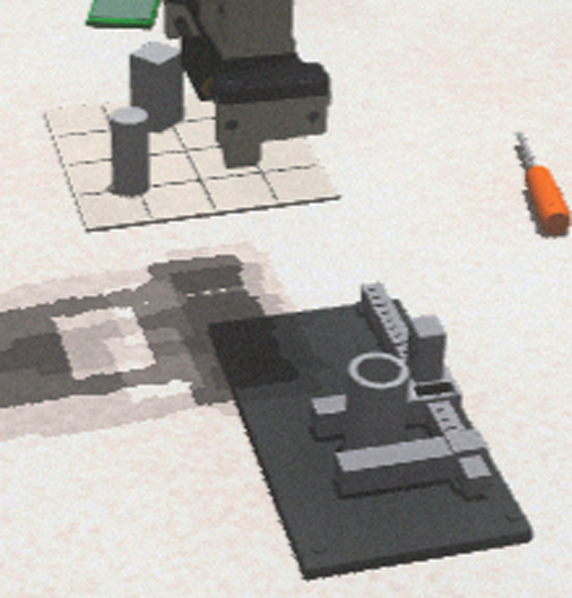

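The sleeve stands between the jaws, and the rod (208,279) and block (152,246) are unmoved. I'll take one close look edge-on to each contact face.

Emit:
{"method": "carry_out", "body": {
  "deltas": [0,-0.5,-1.2,0,0,0,-0.6,-2,0,0,0,-0.8,-2,0,0,0,-0.8,-2,0,0,0,-0.8,-2,0,0,0,-0.8,-2,0,0,0,-0.8,-2,0,0,0,-0.8,-2,0,0,0,0,-1.1,0,0,0,0,0,0,0,0,0,0,0,0,0,0,0,0,0]
}}

```text
clock: 23.75
ee_pos: [506.7, -152.3, 137.2]
tool_rot: [0.092, 0.996, 0.0, -0.0]
ft_force: [0.2, 0.5, 0.4]
opening: 0.3
```

```bash
python3 - <<'E'
from h import *
delta([*wor([10,-20]),137])
im=imaging.grab_frame("wrist")[:,:,::-1]; cv2.imwrite("pics/w9.png",cv2.resize(im[100:340,160:480],None,fx=2.5,fy=2.5,interpolation=cv2.INTER_CUBIC))
E
```

```text
t 23.75 ee [ 506.7 -152.3  137.2] cal [  8.8 -19.5] F [0.2 0.5 0.4] open 0.3
shift cm [-0.12 -0.05  0.02] roll -0.0
```

Emit:
{"method": "carry_out", "body": {
  "deltas": [0,0,-1,0,0,0,0,-2,0,0,0,0,-1,0,0,0,0,0,0,0,0,0,0,0,0]
}}

```text
clock: 24.3
ee_pos: [499.4, -192.3, 137.1]
tool_rot: [0.093, 0.996, 0.0, -0.0]
ft_force: [0.4, -0.4, -0.6]
opening: 0.3
```

```bash
python3 - <<'E'
from h import *
delta([*wor([10,-20]),137])
im=imaging.grab_frame("wrist")[:,:,::-1]; cv2.imwrite("pics/w10.png",cv2.resize(im[100:340,160:480],None,fx=2.5,fy=2.5,interpolation=cv2.INTER_CUBIC))
E
```

```text
t 24.3 ee [ 499.4 -192.3  137.1] cal [  8.9 -60.1] F [ 0.4 -0.4 -0.6] open 0.3
shift cm [-0.1   4.01  0.02] roll -0.002
```

View pics/w9.png

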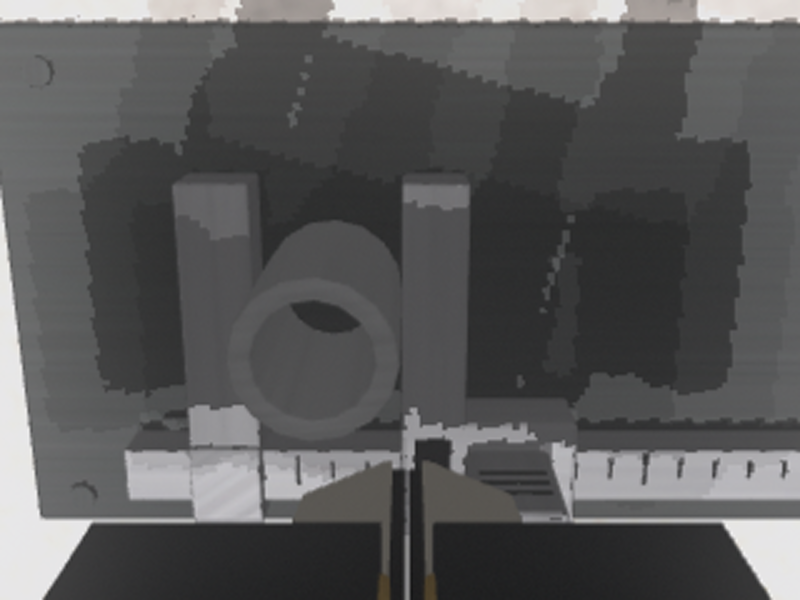

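View pics/w10.png

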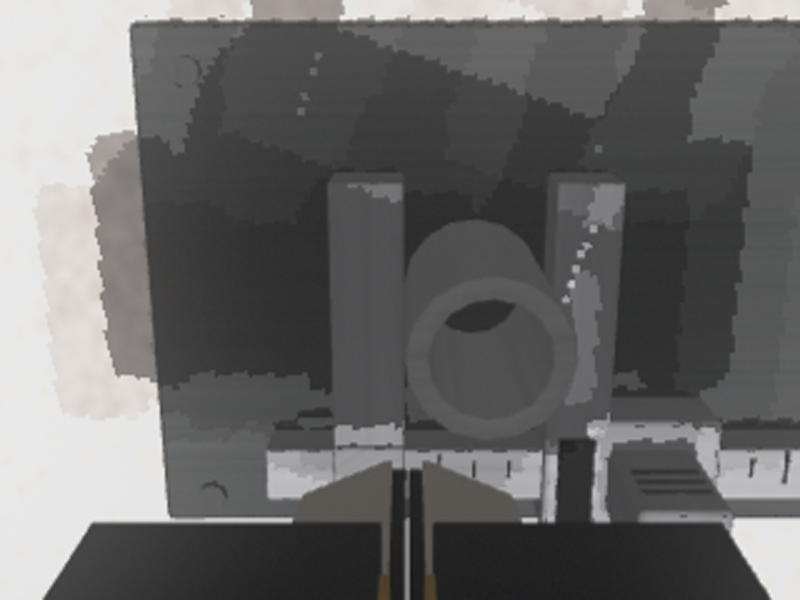

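```bash
python3 - <<'E'
import cv2,numpy as np
for n,c in (("w9",400),("w10",405)):
    a=cv2.imread(f"pics/{n}.png"); b=cv2.convertScaleAbs(a[170:450,c-60:c+60],alpha=2.5); cv2.imwrite(f"pics/{n}z.png",cv2.resize(b,(240,560)))
x=np.hstack([cv2.imread("pics/w9z.png"),cv2.imread("pics/w10z.png")]); cv2.imwrite("pics/z.png",x)
E
```

```text
(no output)
```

View pics/z.png

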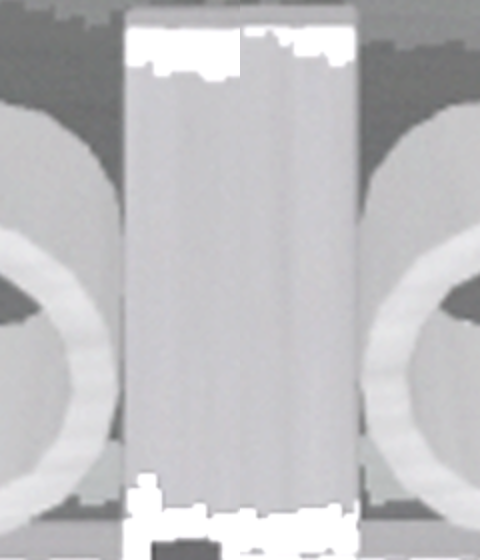

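Fixed side: sleeve and face coincide (crop column 359). Moving side: there is a thin dark line about 1 px wide (columns 120–124), so a gap of a few tenths of a mm isn't excluded. I have time, so I'll press the post again very lightly to feel where contact begins.

Emit:
{"method": "carry_out", "body": {
  "deltas": [0,-0.3,1,0,0,0,-0.6,1.8,0,0,0,-0.6,1.8,0,0,0,-0.6,1.8,0,0,0,-0.6,1.8,0,0,0,-0.7,1.8,0,0,0,-0.7,1.4,0,0,0,0,0.5,0,0,0,0,0,1,0,0,0,0,2,0,0,0,0,2,0,0,0,0,2,0,0,0,0,1.4,0,0,0,0,0.7,0,0,0,0,0,0]
}}

```text
clock: 25.85
ee_pos: [560.7, -83.3, 45.0]
tool_rot: [0.093, 0.996, 0.0, -0.001]
ft_force: [0.6, 1.2, 1.9]
opening: 0.4
```

```bash
python3 - <<'E'
from h import *
delta([*wor([50,39]),46])
E
```

```text
t 25.85 ee [560.7 -83.3  45. ] cal [49.2 58.3] F [0.6 1.2 1.9] open 0.4
shift cm [-0.08 -1.93 -0.1 ] roll -0.002
```

Emit:
{"method": "carry_out", "body": {
  "deltas": [0,-0.05,-0.4,0,0,0,0,-0.5,0,0,0,0,-0.4,0,0,0,0,-0.3,0,0,0,0,-0.2,0,0,0,0,-0.05,0,0,0,0,0,0,0,0,0,0,0,0]
}}

```text
clock: 26.65
ee_pos: [558.8, -101.1, 46.2]
tool_rot: [0.092, 0.996, 0.0, -0.0]
ft_force: [0.7, 0.8, -0.8]
opening: 0.9
```

Emit:
{"method": "carry_out", "body": {
  "deltas": [0,0,0,0,0]
}}

```text
clock: 26.75
ee_pos: [558.8, -101.0, 46.1]
tool_rot: [0.092, 0.996, 0.0, -0.0]
ft_force: [-0.0, 0.3, -0.2]
opening: 0.0
```

Emit:
{"method": "carry_out", "body": {
  "deltas": [0,0,-0.1,0,0,0,0,-0.04,0,0,0,0,0,0,0,0,0,0,0,0]
}}

```text
clock: 27.15
ee_pos: [558.5, -102.6, 46.2]
tool_rot: [0.092, 0.996, 0.0, -0.0]
ft_force: [0.5, -0.4, 0.3]
opening: 0.2
```

Emit:
{"method": "carry_out", "body": {
  "deltas": [0,0,-0.03,0,0,0,0,0,0,0]
}}

```text
clock: 27.35
ee_pos: [558.5, -102.9, 46.2]
tool_rot: [0.092, 0.996, 0.0, -0.0]
ft_force: [0.9, 0.4, -0.1]
opening: 0.8
```

Emit:
{"method": "carry_out", "body": {
  "deltas": [0,0,-0.03,0,0,0,0,0,0,0]
}}

```text
clock: 27.55
ee_pos: [558.5, -103.0, 46.2]
tool_rot: [0.092, 0.996, 0.0, 0.0]
ft_force: [0.1, 1.9, 0.4]
opening: 0.8
```

Emit:
{"method": "carry_out", "body": {
  "deltas": [0,0,-0.02,0,0,0,0,0,0,0]
}}

```text
clock: 27.75
ee_pos: [558.5, -103.0, 46.2]
tool_rot: [0.092, 0.996, 0.0, 0.0]
ft_force: [0.8, 3.4, 0.3]
opening: 0.5
```

Emit:
{"method": "carry_out", "body": {
  "deltas": [0,0,0,0,0]
}}

```text
clock: 27.85
ee_pos: [558.5, -103.1, 46.2]
tool_rot: [0.092, 0.996, 0.0, 0.0]
ft_force: [1.1, 3.7, 0.1]
opening: 0.8
```

Emit:
{"method": "carry_out", "body": {
  "deltas": [0,0,-0.02,0,0,0,0,0,0,0]
}}

```text
clock: 28.05
ee_pos: [558.4, -103.3, 46.2]
tool_rot: [0.092, 0.996, 0.0, 0.0]
ft_force: [0.1, 3.7, 0.0]
opening: 0.5
```

Emit:
{"method": "carry_out", "body": {
  "deltas": [0,0,0,0,0]
}}

```text
clock: 28.15
ee_pos: [558.4, -103.4, 46.2]
tool_rot: [0.092, 0.996, 0.0, 0.0]
ft_force: [1.1, 5.7, 0.2]
opening: 0.5
```

The force rose straight past the friction level with no free slide, so the jaw was already resting on the sleeve. Easing off slowly and clearing.

Emit:
{"method": "carry_out", "body": {
  "deltas": [0,0,0.02,0,0,0,0,0.02,0,0,0,0,0.02,0,0,0,0,0.02,0,0,0,0,0.03,0,0,0,0,0.05,0,0,0,0,0.2,0,0,0,0,0.6,0,0,0,0,0.8,0,0,0,0,0.6,0,0,0,0,0,-0.6,0,0,0,0,-1.5,0,0,0,0,-2,0,0,0,0,-2,0,0,0,0,-2,0,0,0,0,-1,0,0,0,0,0,0]
}}

```text
clock: 29.85
ee_pos: [563.5, -80.6, 138.8]
tool_rot: [0.092, 0.996, -0.0, 0.002]
ft_force: [0.9, 0.4, 0.3]
opening: 0.4
```

Emit:
{"method": "carry_out", "body": {
  "deltas": [0,1,1,0,0,0,2,2,0,0,0,2,2,0,0,0,2,2,0,0,0,2,1,0,0,0,1,0,0,0,0,0,0,0,0,0,0,0,0,0,0,0,0,0,0]
}}

```text
clock: 30.75
ee_pos: [479.8, 16.0, 137.1]
tool_rot: [0.093, 0.996, -0.0, 0.0]
ft_force: [-0.2, -0.5, 0.1]
opening: 0.7
```

```bash
python3 - <<'E'
from h import *
delta([*wor([50,39]),46])
a=imaging.grab_frame("side")[:,:,::-1]; cv2.imwrite("pics/s11.png",cv2.resize(cv2.convertScaleAbs(a[160:390,225:445],alpha=1.6),None,fx=2.6,fy=2.6,interpolation=cv2.INTER_CUBIC))
a=imaging.grab_frame("top")[:,:,::-1]; cv2.imwrite("pics/t11.png",cv2.resize(cv2.convertScaleAbs(a[205:320,385:485],alpha=1.8),None,fx=5,fy=5,interpolation=cv2.INTER_CUBIC))
E
```

```text
t 30.75 ee [479.8  16.  137.1] cal [-48.3 141.1] F [-0.2 -0.5  0.1] open 0.7
shift cm [ -9.85 -10.19   9.11] roll -0.002
```

View pics/s11.png

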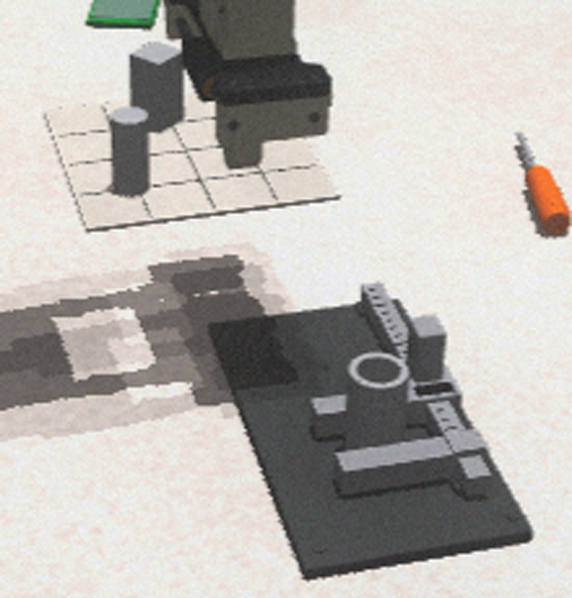

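View pics/t11.png

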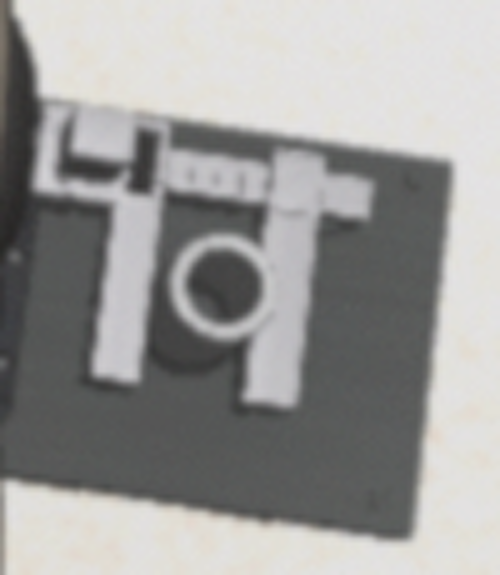

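The side view shows the sleeve upright, rim at (379,370) in the crop, held between both jaws. The top crop shows the moving jaw parallel to the fixed one, and nothing is touched by the robot. Handing in.

```bash
python3 -c "
from cell import manip
print(manip.close_job())"
```

```text
the job is handed in; nothing more can be done
None
```

The sleeve is standing upright on the caliper's base plate with both jaws against it, and the job is handed in at about 31 s. I set it about 7 mm off the fixed jaw, then pushed the thumb grip with shut fingers until the jaws closed on it. The highest force reading while pushing was about 5.7 N. I then backed off and moved the arm clear.

- **Opening:** measured about 39.9 mm in the wrist image while the jaw was pressed, against the sleeve's 40 mm.
- **Square:** the moving jaw looks parallel to the fixed one in the last top view.
- **Rod and block:** they look unmoved in the last views.
- **Contact, one disagreement:** after the first release, the close-up showed a dark line about 1 px wide on the moving-jaw side, which could have been a gap. I pressed lightly again, and the force rose at once with no free travel, so I take it the jaw was already touching. I did not repeat the close-up after the second release. The final side and top views agree with contact but are too coarse to settle a few tenths of a millimetre.

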